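# Lay the riser block down on its pad and set the level on it

### The job

The hollow riser block stands on end in front of the rubber-topped pad. Slide it along the bench, still upright, until its foot is flush against the pad's front edge, then push it high up so that it tips over that edge and lies flat and squarely along the pad. Then set the precision level down, without dropping it, on the middle of the block, right way up and lengthwise along it; do not disturb the jar and the hygrometer, nor the level before the block lies down.

Things in the scene. Friction and masses are not known exactly. Their poses are not given: they have to be found in the camera images.
- bed: The pad: steel plate with black rubber top, fixed to the bench, 170 mm long (its x), 150 wide (y), 16 high; four 6 mm thick ears stick out 20 mm from its long sides. Origin on the bench in the middle of its front edge (the low stop); x points from that edge along the pad, the way the block falls: to the robot's left, give or take 20 degrees. z up.
- riser: Hollow aluminium block, 88 mm thick (its x), 100 wide (y), 150 tall (z); 0.7 to 1.0 kg, even. Origin: middle of its foot. Stands 28 to 50 mm before the pad, up to 9 degrees askew, x roughly along the pad's x. Push its foot with the tool leant 25 to 45 degrees back, or the gripper hits it high up. It balances at about 33 degrees, then falls by itself; its foot may swing back 40 mm.
- riser_back (a point): Middle of the riser's broad 100 x 150 mm face that looks away from the pad (75 mm above its foot while it stands); axes as the riser's. When the riser lies on the pad this face is on top, level, 104 mm above the bench.
- level: Precision level, loose on the bench left of the pad: dark bar 36 mm wide (its x), 150 long (y); base 22 mm high, on it a 24 mm wide body up to 34 mm and two small white blocks up to 44 mm high, 41 mm either side of the middle. Origin: middle of its underside, z up. 0.62 kg. Grasp across the base at the middle.
- cot_jar: Bystander: round white jar with a wide lid, 60 mm across, 70 mm tall, behind the pad. Origin at the middle of its underside.
- hygrometer: Bystander: small upright white box with a display, 19 x 70 x 56 mm, behind the riser. Origin at the middle of its underside.

How it is judged (in metres and radians):
On the way, in this order (a step that is already met when the one before it is completed fails the run):
1. the riser, still upright, stands with its foot against the pad's front edge (within 6 mm) and square to it (within 5 degrees) (x of riser in the frame of bed between -0.05 and -0.038 m and angle between riser's own z axis and vertical below 0.06 rad and angle between the x axis of riser and the x axis of bed, either way round below 0.087 rad), for 0.2 s.
2. the riser lies flat along the pad, the level still where it was (within 20 mm) (height (world z) of riser_back between 0.099 and 0.109 m and angle between riser's own z axis and vertical between 1.5 and 1.64 rad and x of riser in the frame of bed between -0.055 and 0.025 m and y of riser in the frame of bed between -0.03 and 0.03 m and angle between the z axis of riser and the x axis of bed, either way round below 0.17 rad and distance of level from where it was at the start of the episode below 0.02 m), for 0.3 s.
At the end, for the whole second after the job is handed in: Riser at rest flat on the pad on its broad side, along it within 10 deg, within 30 mm of its midline, foot 55 mm before to 25 mm past its front edge; level resting on the riser's upper face, upright, lengthwise within 8 deg, middle within 20 mm of the face's middle (height (world z) of riser_back between 0.099 and 0.109 m and angle between riser's own z axis and vertical between 1.5 and 1.64 rad and x of riser in the frame of bed between -0.055 and 0.025 m and y of riser in the frame of bed between -0.03 and 0.03 m and angle between the z axis of riser and the x axis of bed, either way round below 0.17 rad and horizontal distance between level and riser_back below 0.02 m and x of level in the frame of riser_back between -0.005 and 0.005 m and angle between level's own z axis and vertical below 0.06 rad and angle between the y axis of level and the z axis of riser, either way round below 0.15 rad and linear speed of each of riser, level below 0.01 m/s); the robot touches nothing.
It fails at once if the jar or the hygrometer is moved more than 30 mm (distance of any of cot_jar, hygrometer from where it was at the start of the episode above 0.03 m).
It fails at once if the level is dropped or thrown (faster than 0.5 m/s while no finger touches it) (linear speed of level above 0.5 m/s and contact force between the fingers and level below 0.3 N).
It also fails if it takes over 62 s, if anything falls off the work surface, if the arm or the gripper's body presses on something with over 40 N, if the wrist force passes 120 N, or if a joint passes its speed limit or range.

### The arm

A 6-joint arm with a two-finger parallel gripper is mounted at the origin on a cart in front of the work surface, level with it; the furniture and walls round the work are solid. World frame = base frame: x ahead of the robot, y to its left, z up, the work surface at z = 0. Lengths are in mm, angles in rad, forces in N, time in s.
With the tool pointing down it reaches from about 400 to 825 mm from the base axis. Payload 7 kg.
Tool frame: the origin (TCP) lies at the very end of the fingers, on their centre line; the grasp point (between the pads) lies 19 mm behind it; z points along the fingers, y is the line along which they close (so a half turn about z gives the same grasp; the last joint's range is limited). The gripper opens to 88 mm and grips with 3 to 60 N. Pads are 19 mm wide; open, the fingers measure 130 mm over their backs; the gripper's body (78 mm by 193 mm) begins 47 mm behind the grasp point.
Start: joints at [-1.057, 0.359, 0.012, 0, -1.224, -0.288], TCP at [151.098, -657.849, 226.561] pointing down, gripper open.
Joint ranges: [-3.07, 3.07], [-1.43, 2.12], [-1.02, 1.25], [-3.03, 1.67], [-3.05, -0], [-3.03, 3.03]. Speed limits (rad/s): [2.39, 2.39, 3.01, 3.14, 3.14, 3.14].

### API

Orientations are given as a unit quaternion [x, y, z, w].
In Python, from plant import bot gives the robot as it stands. Calls block until the motion is done:
- bot.move_ptp(position, orientation): joint-space move of the TCP to a pose.
- bot.line_to(position, velocity=150, ori=None): straight line of the TCP; ori=None keeps the orientation; velocity is the mean speed in mm/s.
- bot.move_joints(angles): joint-space move.
- bot.move_gripper(opening, force=None): finger opening in mm; force is the grip in N (None keeps the last); returns when the fingers have stopped.
- bot.pause(seconds).
- bot.solve_ik(position, orientation): joint angles nearest the present ones, or None.
- bot.read_state(): the state.
- bot.camera(name): name is "scene" or "top" or "wrist"; returns the picture (420x560x3 uint8, red, green, blue); there is no depth.
- bot.get_calibration(name): a dict with "fx", "fy", "cx", "cy" (pixels), "view" (4x4, takes a point from world to camera coordinates); the wrist camera has in their place "T_tool_cam" (4x4, takes a point from camera to tool coordinates, whose origin is the TCP and whose axes are the flange's). Camera axes: x right, y up, looking along -z (the intrinsics and any distortion apply to the point x, -y, -z); pixel columns grow to the right and rows downward; lengths in mm; the calibration is good to about 2 mm. A picture is of the moment at which its call begins: read the wrist's pose just before it. get_calibration takes no time and is no camera call.
A pose or a line that the arm cannot do raises bot.Unreachable and nothing moves.
- bot.close_job(): hands the job in; it is judged then, once.
The state is a dict: "t": time; "joint_pos": joint angles; "qvel": joint speeds; "tau": joint torques, N m; "tcp_pos": TCP position; "eef_rot": TCP orientation; "contact_force": force on the tool from outside, world axes, zero at the start; "moment": the same for the moment, N m; "width": finger opening in mm; "finger_force": force on a finger pad.
Only numpy, scipy, OpenCV 4.12 (cv2) and the standard library are available. Lean on these libraries where they do the work, as an engineer would, in place of code of your own. Each camera call takes 0.05 s, during which the arm holds its last target. There are 200 camera calls.

## Working session

There is one attempt and no reset: what is moved stays moved. The work goes in short steps, each a Python script; the robot and the scene stay as the last script left them, time stands still between calls to the robot, and variables do not carry over. Pictures are saved under pics/ and viewed, at most 12 in all, crops included, and the job is handed in when it is done.

```bash
ls; mkdir -p pics; python3 - <<'E'
from plant import bot
import cv2, numpy as np
for n in ["scene","top"]:
    im=bot.camera(n); cv2.imwrite(f"pics/{n}0.png",im[:,:,::-1])
    c=bot.get_calibration(n); print(n,{k:(np.round(v,3).tolist()) for k,v in c.items()})
c=bot.get_calibration("wrist"); print({k:(np.round(v,3).tolist()) for k,v in c.items()})
s=bot.read_state(); print(s)
E
```

```text
pics
scene {'fx': 515.027, 'fy': 515.027, 'cx': 284.769, 'cy': 210.679, 'view': [[-0.708, -0.706, -0.007, 519.553], [0.45, -0.458, 0.767, -281.832], [-0.544, 0.54, 0.642, -899.4], [0.0, 0.0, 0.0, 1.0]]}
top {'fx': 420.769, 'fy': 420.769, 'cx': 269.982, 'cy': 208.738, 'view': [[-0.039, -0.999, 0.006, 112.181], [0.979, -0.037, 0.202, -615.218], [-0.201, 0.014, 0.979, -924.091], [0.0, 0.0, 0.0, 1.0]]}
{'fx': 338.886, 'fy': 338.886, 'cx': 283.51, 'cy': 215.646, 'T_tool_cam': [[-0.0, 0.953, 0.302, 81.985], [1.0, 0.0, 0.0, 0.609], [0.0, 0.302, -0.953, -158.178], [0.0, 0.0, 0.0, 1.0]]}
{'t': 0.1, 'joint_pos': array([-1.05690649e+00,  3.59350070e-01,  1.11595002e-02, -3.25667467e-04,
       -1.22410194e+00, -2.88113717e-01]), 'qvel': array([ 0.00058896, -0.00190136,  0.002156  ,  0.00250742, -0.00044881,
        0.00024086]), 'tau': array([-2.96135586e-03, -5.84165668e+01,  2.93752956e+01,  7.01543793e+00,
        1.02065282e-02, -5.99371629e-05]), 'tcp_pos': array([ 150.99842866, -657.44569731,  225.69470573]), 'eef_rot': array([-1.12593321e-01,  9.93640861e-01,  7.48508921e-04, -1.51052686e-04]), 'contact_force': array([ 0.30058206,  0.44984243, -0.36761503]), 'moment': array([ 0.00867426,  0.01257678, -0.01636666]), 'finger_force': 0.0, 'width': 87.68194138603323}
```

View pics/scene0.png

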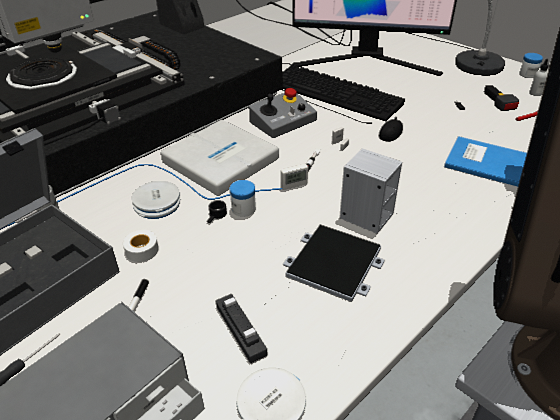

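View pics/top0.png

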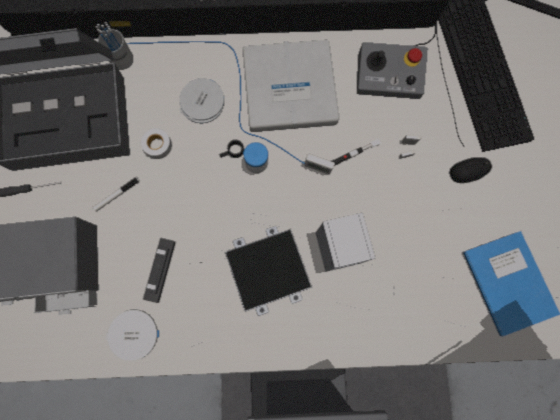

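The scene view shows the riser standing behind/right of the pad. In the top view the pad's corners are near (227,262), (292,231), (311,285) and (248,309). The riser's top face spans about (330–372, 214–267), the level is centred near (159,270), the jar is at (256,155) and the hygrometer at (320,163). Next I'll take measurements from the top view and a wrist view.

```bash
cat > h.py <<'E'
from plant import bot
import cv2, numpy as np
from scipy.spatial.transform import Rotation as R
def T_wrist(s):
    T=np.eye(4); T[:3,:3]=R.from_quat(s["eef_rot"]).as_matrix(); T[:3,3]=s["tcp_pos"]
    return T@bot.get_calibration("wrist")["T_tool_cam"]
def snap(name,fn=None):
    s=bot.read_state(); im=bot.camera(name); c=bot.get_calibration(name)
    Twc=T_wrist(s) if name=="wrist" else np.linalg.inv(c["view"])
    if fn: cv2.imwrite("pics/"+fn,im[:,:,::-1]); np.savez("pics/"+fn+".npz",T=Twc)
    return im,c,Twc
def ray(px,c,Twc,z):
    px=np.atleast_2d(np.asarray(px,float))
    d=np.c_[(px[:,0]-c["cx"])/c["fx"],-(px[:,1]-c["cy"])/c["fy"],-np.ones(len(px))]@Twc[:3,:3].T
    o=Twc[:3,3]; return (o+d*((z-o[2])/d[:,2])[:,None])[:,:2]
def rect(mask,roi,c,T,z):
    "largest blob in roi -> world rectangle (centre, sides, angle of long side deg)"
    x0,y0,x1,y1=roi; m=np.zeros_like(mask); m[y0:y1,x0:x1]=mask[y0:y1,x0:x1]
    cs,_=cv2.findContours(m,cv2.RETR_EXTERNAL,cv2.CHAIN_APPROX_NONE)
    k=max(cs,key=cv2.contourArea)[:,0,:]
    w=ray(k,c,T,z).astype(np.float32); b=cv2.boxPoints(cv2.minAreaRect(w))
    e=[b[1]-b[0],b[2]-b[1]]; e.sort(key=np.linalg.norm)
    a=np.degrees(np.arctan2(e[1][1],e[1][0]))
    return b.mean(0),np.linalg.norm(e,axis=1),a,k
def quat(yaw,tilt=0):
    """tool closing line y along heading yaw-90; tool z leans so tips point along heading 'yaw' by tilt"""
    f=np.array([np.cos(yaw),np.sin(yaw),0]); u=np.array([0,0,1.])
    z=-u*np.cos(tilt)+f*np.sin(tilt); x=-f*np.cos(tilt)-u*np.sin(tilt); y=np.cross(z,x)
    return R.from_matrix(np.c_[x,y,z]).as_quat()
E
python3 - <<'E'
from h import *
im,c,T=snap("top")
g=cv2.cvtColor(im,cv2.COLOR_RGB2GRAY)
print(g[240,300:380:2]); print(g[270,140:180:2]); print(g[225:320:4,270])
np.set_printoptions(precision=1,suppress=True)
d=(g<60).astype(np.uint8)
print("pad",rect(d,(215,222,318,318),c,T,16)[:3])
print("level",rect((g<90).astype(np.uint8),(135,225,185,310),c,T,22)[:3])
print("jar",ray([256,155],c,T,70),"hyg",ray([320,160],c,T,56))
print("riser top px",ray([[326,222],[361,213],[373,259],[334,268]],c,T,150))
E
```

```text
[167 168 167 165 110 102 100 100  99  59  57  54  56  63 150 169 164 169
 169 169 171 170 169 168 171 169 169 171 170 169 170 168 167 150 169 167
 169 169 167 167]
[167 166 165 166 168 137  64  61  64  59  61  43  59  45 128 166 167 166
 164 168]
[157 127 132  52  29  33  33  28  30  31  30  34  27  33  30  27  26  34
  31  68 165 167 167 167]
pad (array([481.8,  99.3], dtype=float32), array([143.4, 163.1], dtype=float32), np.float32(-72.698814))
level (array([489.9, 355.9], dtype=float32), array([ 37.4, 147.1], dtype=float32), np.float32(-15.205986))
jar [[749.6 117.1]] hyg [[736.1 -37. ]]
riser top px [[ 567.9  -27.7]
 [ 584.5 -103.5]
 [ 486.2 -120.5]
 [ 470.7  -37.9]]
```

```bash
python3 - <<'E'
from h import *
bot.move_ptp([505,-20,330],quat(np.radians(105)))
bot.pause(0.3)
im,c,T=snap("wrist","w1.png"); s=bot.read_state(); print(s["t"],s["joint_pos"].round(2),s["tcp_pos"])
E
```

```text
3.1083 [ 0.35  0.02 -0.18  0.   -1.37 -0.09] [505.02483369 -20.21791292 329.93783836]
```

View pics/w1.png

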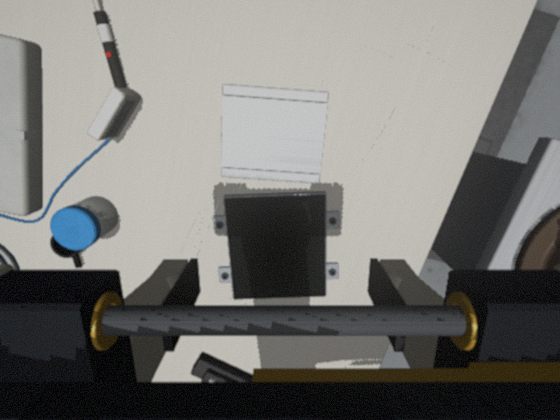

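The wrist view shows the riser's top face with corners near (222,85), (327,92), (321,182) and (221,178). The pad's rubber has corners near (226,196), (326,193), (325,297) and (233,298), with ears at (220,223), (332,219), (222,272) and (332,271).

```bash
python3 - <<'E'
from h import *
np.set_printoptions(precision=1,suppress=True)
im=cv2.imread("pics/w1.png"); T=np.load("pics/w1.png.npz")["T"]; c=bot.get_calibration("wrist")
g=cv2.cvtColor(im,cv2.COLOR_BGR2GRAY).astype(int)
for u in (250,300):print(u,"col",[(v,g[v,u]) for v in list(range(78,102,2))+list(range(162,204,2))])
print("row130",[(u,g[130,u]) for u in list(range(212,230,2))+list(range(314,334,2))])
print("top150",ray([[222,85],[327,92],[321,182],[221,178]],c,T,150))
print("inner",ray([[222,97],[326,101],[322,175],[221,168]],c,T,150))
print("pad16",ray([[226,196],[326,193],[325,297],[233,298]],c,T,16))
print("ears6",ray([[220,223],[332,219],[222,272],[332,271]],c,T,6))
E
```

```text
250 col [(78, np.int64(190)), (80, np.int64(192)), (82, np.int64(187)), (84, np.int64(190)), (86, np.int64(178)), (88, np.int64(194)), (90, np.int64(193)), (92, np.int64(194)), (94, np.int64(196)), (96, np.int64(162)), (98, np.int64(181)), (100, np.int64(197)), (162, np.int64(196)), (164, np.int64(196)), (166, np.int64(194)), (168, np.int64(187)), (170, np.int64(186)), (172, np.int64(195)), (174, np.int64(195)), (176, np.int64(191)), (178, np.int64(170)), (180, np.int64(189)), (182, np.int64(190)), (184, np.int64(190)), (186, np.int64(190)), (188, np.int64(173)), (190, np.int64(120)), (192, np.int64(110)), (194, np.int64(80)), (196, np.int64(87)), (198, np.int64(45)), (200, np.int64(39)), (202, np.int64(42))]
300 col [(78, np.int64(189)), (80, np.int64(190)), (82, np.int64(188)), (84, np.int64(186)), (86, np.int64(193)), (88, np.int64(185)), (90, np.int64(176)), (92, np.int64(194)), (94, np.int64(190)), (96, np.int64(195)), (98, np.int64(196)), (100, np.int64(171)), (162, np.int64(186)), (164, np.int64(192)), (166, np.int64(197)), (168, np.int64(193)), (170, np.int64(190)), (172, np.
[... 348 characters left out ...]
12, np.int64(192)), (214, np.int64(195)), (216, np.int64(193)), (218, np.int64(190)), (220, np.int64(186)), (222, np.int64(190)), (224, np.int64(195)), (226, np.int64(194)), (228, np.int64(195)), (314, np.int64(193)), (316, np.int64(194)), (318, np.int64(196)), (320, np.int64(193)), (322, np.int64(198)), (324, np.int64(195)), (326, np.int64(192)), (328, np.int64(192)), (330, np.int64(194)), (332, np.int64(190))]
top150 [[ 587.1 -104.3]
 [ 490.6 -123.7]
 [ 471.2  -40. ]
 [ 570.   -17.9]]
inner [[ 584.9  -93.9]
 [ 489.2 -115.8]
 [ 472.3  -47.1]
 [ 572.1  -27.8]]
pad16 [[575.   38.2]
 [437.6  -3.1]
 [389.4 159. ]
 [529.6 198.3]]
ears6 [[576.   84.3]
 [415.3  34.9]
 [556.4 163.5]
 [389.5 117.2]]
```

```bash
python3 -c "
import cv2
a=cv2.imread('pics/w1.png')[75:310,195:365]; b=cv2.imread('pics/top0.png')[205:320,215:385]
cv2.imwrite('pics/c1.png',cv2.hconcat([cv2.resize(a,(400,553),interpolation=2),cv2.copyMakeBorder(cv2.resize(b,(400,271),interpolation=2),0,282,0,0,0)]))"
```

```text
(no output)
```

View pics/c1.png

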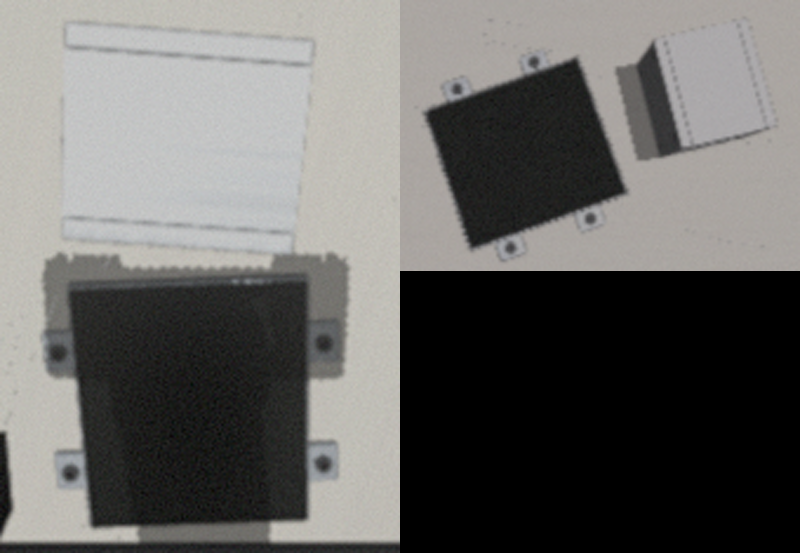

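```bash
cat >> h.py <<'E'
H=np.radians(106.8); F=np.array([np.cos(H),np.sin(H)]); L=np.array([-np.sin(H),np.cos(H)])
O=np.array([482.5,98.7])-85*F
def B(x,y,z): return [*(O+x*F+y*L),z]
def cf(): return bot.read_state()["contact_force"]
E
python3 - <<'E'
from h import *
np.set_printoptions(precision=2,suppress=True)
q=quat(H,np.radians(35))
for p in [(-200,3,300),(-200,3,18),(-96,3,18),(-150,3,135),(0,3,135)]: print(p,bot.solve_ik(B(*p),q))
bot.move_gripper(45)
bot.move_ptp(B(-200,3,300),q)
bot.line_to(B(-200,3,18),250)
bot.pause(.2); f0=cf(); print(f0,bot.read_state()["tcp_pos"])
x=-200; bot.line_to(B(-160,3,18),100)
log=[]; x=-160
while x<-88:
    x+=6 if x<-112 else 1.5
    bot.line_to(B(x,3,18),50); f=(cf()-f0)
    log.append((x,round(-f[:2]@F,1),round(f[2],1)))
    if -f[:2]@F>14: break
print(log); s=bot.read_state(); print(s["t"],(s["tcp_pos"][:2]-O)@F)
im,c,T=snap("top","t2.png"); snap("wrist","w2.png")
E
```

```text
(-200, 3, 300) [-0.32  0.45  0.36 -0.51 -1.83  0.57]
(-200, 3, 18) [-0.32  0.69  0.09 -0.5  -1.38  0.81]
(-96, 3, 18) [-0.19  0.6  -0.07 -0.56 -1.27  0.76]
(-150, 3, 135) [-0.26  0.51  0.08 -0.51 -1.5   0.68]
(0, 3, 135) [-0.05  0.37 -0.12 -0.59 -1.35  0.56]
[ 0.01  0.85 -0.87] [ 562.64 -175.29   19.31]
[(-154, np.float64(1.6), np.float64(0.4)), (-148, np.float64(1.1), np.float64(0.3)), (-142, np.float64(4.3), np.float64(0.4)), (-136, np.float64(5.2), np.float64(0.9)), (-130, np.float64(4.0), np.float64(0.3)), (-124, np.float64(5.7), np.float64(0.3)), (-118, np.float64(5.0), np.float64(0.4)), (-112, np.float64(5.3), np.float64(0.9)), (-110.5, np.float64(7.3), np.float64(1.3)), (-109.0, np.float64(7.4), np.float64(1.5)), (-107.5, np.float64(8.0), np.float64(2.2)), (-106.0, np.float64(7.3), np.float64(1.9)), (-104.5, np.float64(7.9), np.float64(2.1)), (-103.0, np.float64(8.2), np.float64(1.3)), (-101.5, np.float64(7.0), np.float64(1.3)), (-100.0, np.float64(7.5), np.float64(2.2)), (-98.5, np.float64(6.9), np.float64(0.8)), (-97.0, np.float64(6.7), np.float64(1.5)), (-95.5, np.float64(7.5), np.float64(1.7)), (-94.0, np.float64(8.2), np.float64(1.6)), (-92.5, np.float64(11.8), np.float64(2.3)), (-91.0, np.float64(16.5), np.float64(2.4))]
12.5 -94.58377197998755
```

```bash
python3 -c "
import cv2
a=cv2.imread('pics/w2.png'); b=cv2.imread('pics/t2.png')[195:335,205:405]
cv2.imwrite('pics/c2.png',cv2.hconcat([cv2.resize(a,(373,280)),cv2.resize(b,(400,280),interpolation=2)]))"
```

```text
(no output)
```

View pics/c2.png

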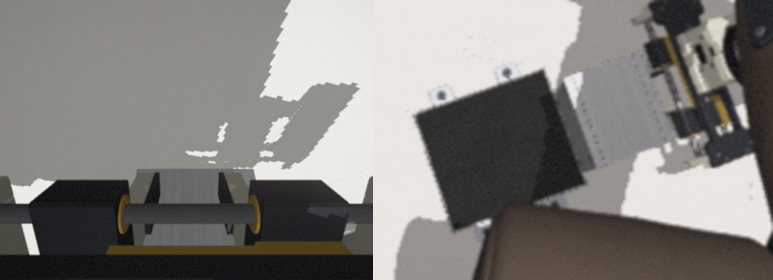

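The riser's front edge is parallel to the pad's front edge and flush with it, and the block is still upright. In the crop its top edge runs (565,77)–(595,167) and the pad's edge runs (547,70)–(585,183). Now I'll tip it.

```bash
python3 - <<'E'
from h import *
np.set_printoptions(precision=2,suppress=True)
bot.pause(.3)
bot.line_to(B(-125,3,18),80); bot.line_to(B(-125,3,130),150)
bot.pause(.2); f0=cf(); log=[]; x=-106; bot.line_to(B(x,3,130),80); lo=0
while x<10:
    x+=5; bot.line_to(B(x,3,130+(x+95)*.25),45); f=cf()-f0; p=-f[:2]@F
    log.append((x,round(float(p),1)))
    lo=lo+1 if x>-60 and p<1 else 0
    if p>25 or lo>=2: break
print(log); bot.pause(.6)
print(bot.read_state()["t"]); snap("scene","s3.png")
bot.line_to(B(x-60,3,260),200)
snap("top","t3.png")
print(bot.read_state()["t"])
E
python3 -c "
import cv2
a=cv2.imread('pics/s3.png')[120:400,180:480]; b=cv2.imread('pics/t3.png')[195:335,130:380]
cv2.imwrite('pics/c3.png',cv2.hconcat([a,cv2.resize(b,(500,280),interpolation=2)]))"
```

```text
[(-101, 0.1), (-96, 1.3), (-91, 5.0), (-86, 6.9), (-81, 6.5), (-76, 4.9), (-71, 5.3), (-66, 5.2), (-61, 4.3), (-56, 2.7), (-51, 3.9), (-46, 1.5), (-41, 1.9), (-36, 0.3), (-31, 0.2)]
19.5583
20.45
```

View pics/c3.png

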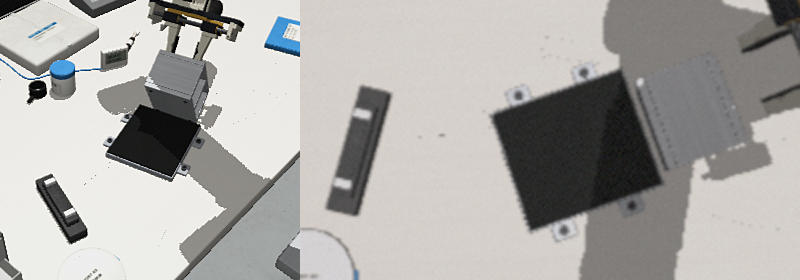

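The riser did not go over. It is standing again at the pad edge, with its top front edge at about (298,236)–(314,280) in the full top image: I stopped just short of the balance point. I'll measure it and push again, further.

```bash
python3 - <<'E'
from h import *
np.set_printoptions(precision=1,suppress=True)
c=bot.get_calibration("top"); T=np.linalg.inv(c["view"])
w=ray([[298.5,236],[314,280],[337.5,222.5],[352.5,269]],c,T,150)-O
print(np.c_[w@F,w@L])
bot.line_to(B(-145,3,200),200)
bot.pause(.2); im,c,T=snap("wrist","w4.png"); snap("top","t4.png")
print(bot.read_state()["t"])
E
python3 -c "
import cv2
a=cv2.imread('pics/w4.png'); b=cv2.imread('pics/t4.png')[195:335,200:380]
cv2.imwrite('pics/c4.png',cv2.hconcat([cv2.resize(a,(373,280)),cv2.resize(b,(360,280),interpolation=2)]))"
```

```text
[[  4.6 -36.1]
 [  5.3  60.3]
 [-83.4 -36.3]
 [-77.9  65.2]]
21.3
```

View pics/c4.png

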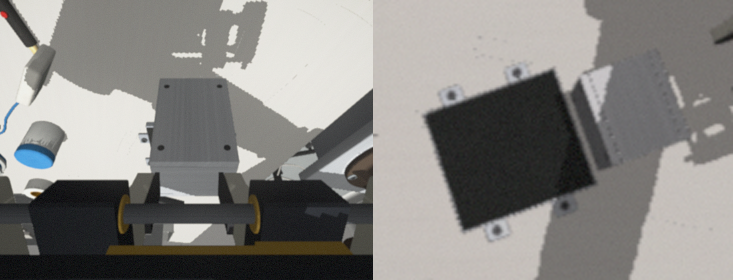

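The riser is standing again, square but set back a little: its top front edge is now at about (305,232)–(322,278) and its top back edge at (341,220)–(357,265) in the top image.

```bash
python3 - <<'E'
from h import *
np.set_printoptions(precision=1,suppress=True)
c=bot.get_calibration("top"); T=np.linalg.inv(c["view"])
w=ray([[305,232.5],[322,277.5],[341,220],[357,265]],c,T,150)-O
print(np.c_[w@F,w@L])
c=bot.get_calibration("wrist"); T=np.load("pics/w4.png.npz")["T"]
k=560/373
w=ray(np.array([[162,78],[230,80]])*k,c,T,0)-O; print("foot back edge",np.c_[w@F,w@L])
w=ray(np.array([[152,160],[238,165]])*k,c,T,150)-O; print("top back edge",np.c_[w@F,w@L])
E
```

```text
[[-10.9 -38.6]
 [-12.   60.9]
 [-92.3 -38.9]
 [-89.8  60.6]]
foot back edge [[-93.2 -38.5]
 [-89.8  64. ]]
top back edge [[-98.2 -37.7]
 [-88.3  56.7]]
```

```bash
python3 - <<'E'
from h import *
y=10
bot.line_to(B(-150,y,18),250); bot.line_to(B(-115,y,18),120)
bot.pause(.15); f0=cf(); x=-112; log=[]
while x<-86:
    x+=2; bot.line_to(B(x,y,18),50); p=-(cf()-f0)[:2]@F; log.append((x,round(float(p),1)))
    if p>13: break
print(log)
bot.pause(.3); snap("top","t5a.png")
bot.line_to(B(-122,y,18),100); bot.line_to(B(-122,y,130),200); bot.line_to(B(-106,y,130),100)
f0=cf(); x=-106; log=[]
while x<28:
    x+=8; bot.line_to(B(x,y,130+(x+98)*.25),60); p=-(cf()-f0)[:2]@F; log.append((x,round(float(p),1)))
    if p>25 or (x>-10 and p<.6 and log[-2][1]<.6): break
print(log); bot.pause(.5); print(bot.read_state()["t"]); snap("scene","s5.png"); snap("top","t5.png")
E
python3 -c "
import cv2
a=cv2.imread('pics/s5.png')[120:400,180:480]; b=cv2.imread('pics/t5.png')[195:335,130:380]
cv2.imwrite('pics/c5.png',cv2.hconcat([a,cv2.resize(b,(500,280),interpolation=2)]))"
```

```text
[(-110, 0.5), (-108, -0.3), (-106, 0.0), (-104, 0.7), (-102, 2.0), (-100, 4.7), (-98, 5.9), (-96, 5.4), (-94, 5.1), (-92, 10.7), (-90, 15.5)]
[(-98, 0.7), (-90, 5.8), (-82, 6.6), (-74, 6.5), (-66, 6.4), (-58, 4.3), (-50, 4.0), (-42, 1.6), (-34, 0.9), (-26, 0.6), (-18, 0.9), (-10, 0.8), (-2, 1.5), (6, 1.4), (14, 1.0), (22, 1.8), (30, 1.5)]
32.6667
```

View pics/c5.png

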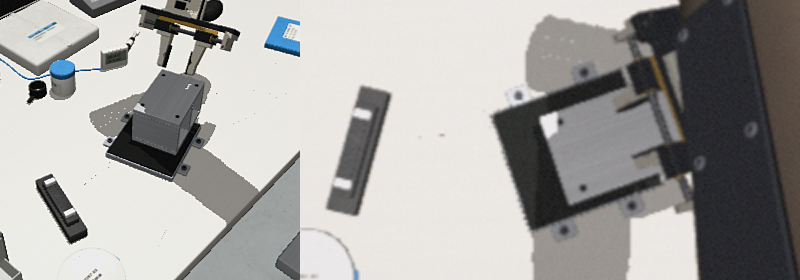

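The riser now lies flat on the pad with its top face up (screws visible), and the level is undisturbed. I'll retreat above the level, then measure the riser face and the level.

```bash
python3 - <<'E'
from h import *
np.set_printoptions(precision=1,suppress=True)
im=cv2.imread("pics/t5.png"); c=bot.get_calibration("top"); T=np.linalg.inv(c["view"])
g=cv2.cvtColor(im,cv2.COLOR_BGR2GRAY)
print("level",rect((g<90).astype(np.uint8),(135,225,185,310),c,T,22)[:3])
q=quat(np.radians(164.8)); print(bot.solve_ik([489.9,355.9,3],q))
bot.line_to(B(0,10,260),300)
bot.move_gripper(70)
bot.move_ptp([489.9,355.9,120],q); print(bot.read_state()["t"],bot.read_state()["joint_pos"])
snap("top","t6.png"); snap("wrist","w6.png")
E
python3 -c "
import cv2
a=cv2.imread('pics/w6.png'); b=cv2.imread('pics/t6.png')[205:325,200:360]
cv2.imwrite('pics/c6.png',cv2.hconcat([cv2.resize(a,(320,240)),cv2.resize(b,(480,360),interpolation=2)[:240+0]]) if 0 else cv2.hconcat([cv2.resize(a,(320,360)),cv2.resize(b,(480,360),interpolation=2)]))"
```

```text
level (array([488.1, 349. ], dtype=float32), array([ 21.9, 141.7], dtype=float32), np.float32(-15.634246))
[ 1.   0.5 -0.4  0.  -0.7  0.4]
35.3333 [ 0.9  0.3 -0.3 -0.  -1.   0.4]
```

View pics/c6.png

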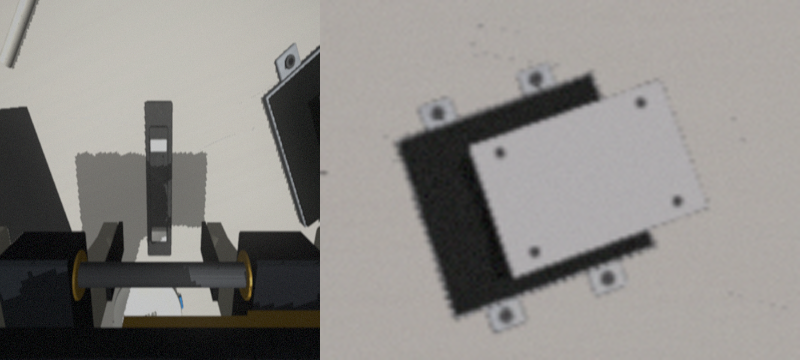

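The wrist view shows the level straight between the fingers, its ends at about (276,118) and (277,296) in the full image. The top view shows the riser's face lying flat with corners near (250,254), (313,232), (329,274) and (264,298).

```bash
cat > m.py <<'E'
from h import *
c=bot.get_calibration("top"); T=np.linalg.inv(c["view"])
p=np.array([[470,147],[660,80],[707,208],[513,278]],float); s=np.array([[500,153],[641,102],[677,201],[535,252]],float)
f=lambda p: ray(np.c_[200+(p[:,0]-320)/3,205+p[:,1]/3]-.3,c,T,104)
w=f(p); v=f(s); RC=(w.mean(0)+v.mean(0))/2
a=[(x[0]-x[1]+x[3]-x[2]) for x in (w,v)]; A=[np.degrees(np.arctan2(k[1],k[0])) for k in a]; RH=np.mean(A)
cw=bot.get_calibration("wrist"); Tw=np.load("pics/w6.png.npz")["T"]
e=ray([[276.5,117.8],[277.5,296.3]],cw,Tw,22); LC=e.mean(0)
LH=np.degrees(np.arctan2(*(e[1]-e[0])[::-1]))
E
python3 - <<'E'
from m import *
np.set_printoptions(precision=1,suppress=True)
print(w,w.mean(0),v.mean(0),A,"bed xy",(RC-O)@F,(RC-O)@L)
print(e,LC,LH,np.linalg.norm(e[1]-e[0]))
E
```

```text
[[511.5 137.6]
 [555.6  -4.3]
 [460.8 -32.8]
 [416.6 109.5]] [486.1  52.5] [486.7  52.1] [np.float64(107.26529112396948), np.float64(107.45719717376065)] bed xy 39.426239310429054 9.64770066104031
[[565.  340.3]
 [422.8 379.5]] [493.9 359.9] 164.60429038496463 147.4352674392021
```

```bash
python3 - <<'E'
from m import *
np.set_printoptions(precision=2,suppress=True)
G=[491.5,357.5]; q=quat(np.radians(164.7))
bot.line_to([*G,4],120); bot.pause(.1); z0=bot.read_state()["tcp_pos"]
bot.move_gripper(20,40); s=bot.read_state(); print(s["t"],z0,s["width"],s["finger_force"])
bot.line_to([*G,60],80); bot.line_to([*G,190],200)
s=bot.read_state(); print(s["t"],s["width"],s["contact_force"])
q2=quat(np.radians(RH)); bot.move_ptp([*RC,190],q2); bot.pause(.2)
s=bot.read_state(); print(s["t"],s["width"],s["tcp_pos"])
bot.line_to([*RC,125],120)
snap("wrist","w7.png"); snap("top","t7.png"); snap("scene","s7.png"); print(bot.read_state()["t"])
E
python3 -c "
import cv2
a=cv2.imread('pics/w7.png')[0:420]; b=cv2.imread('pics/s7.png')[140:400,180:480]
cv2.imwrite('pics/c7.png',cv2.hconcat([cv2.resize(a,(400,300)),cv2.resize(b,(346,300))]))"
```

```text
37.3 [491.89 357.98   4.92] 35.496724890137216 40.00004768371582
38.95 35.394230663317536 [-0.64 -0.18 -6.74]
40.3167 35.894986419616906 [486.71  53.28 189.81]
41.1583
```

View pics/c7.png

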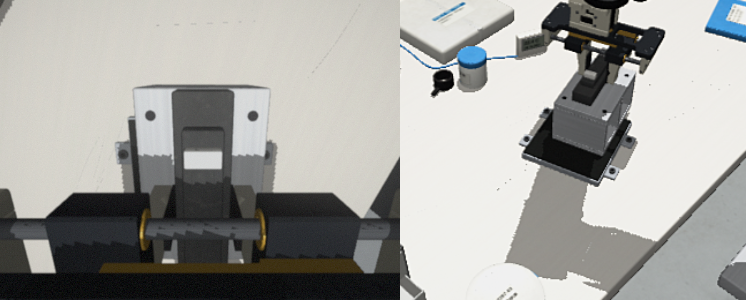

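The level is held upright, lined up along the riser face and centred across it. Now I'll lower it until I feel contact.

```bash
python3 - <<'E'
from m import *
bot.line_to([*RC,112],60); bot.pause(.2); f0=cf()[2]; z=112; log=[]
while z>104:
    z-=.7; bot.line_to([*RC,z],15); d=cf()[2]-f0; log.append((round(z,1),round(float(d),1)))
    if d>4: break
print(log,bot.read_state()["tcp_pos"])
bot.pause(.2); bot.move_gripper(60); bot.pause(.1)
bot.line_to([*RC,200],120); bot.line_to([RC[0],RC[1]-60,300],200)
bot.pause(.3); snap("top","t8.png"); snap("scene","s8.png"); print(bot.read_state()["t"])
E
python3 -c "
import cv2
b=cv2.imread('pics/s8.png')[140:400,180:480]; a=cv2.imread('pics/t8.png')[195:335,200:380]
cv2.imwrite('pics/c8.png',cv2.hconcat([cv2.resize(a,(386,300)),cv2.resize(b,(346,300))]))"
```

```text
[(111.3, -0.6), (110.6, -0.0), (109.9, -1.2), (109.2, -0.8), (108.5, -0.4), (107.8, 4.0), (107.1, 12.3)] [486.59795946  52.2954166  108.04754146]
46.4917
```

View pics/c8.png

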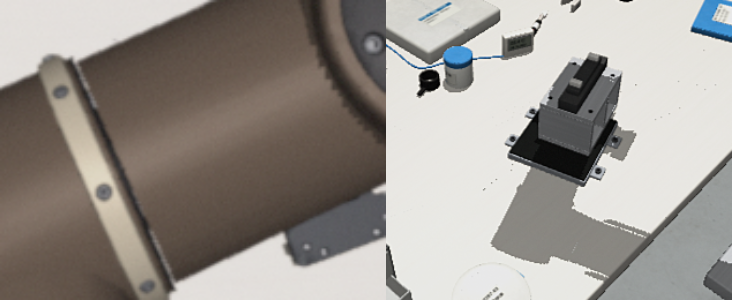

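The scene view shows the level upright on the riser's face, lengthwise and centred, and the robot is clear.

```bash
python3 -c "
from plant import bot
print(bot.close_job(), bot.read_state()['t'])"
```

```text
the job is handed in; nothing more can be done
the job is handed in; nothing more can be done
```

I handed the job in at about 46 s of the 62 s allowed, verdict not shown: the riser lies flat and square along the pad after a second push (the first stopped just short of its balance point, and it dropped back upright), and the level sits upright and lengthwise on its middle.

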